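# Open the yerba jar in the clamp stand and hold its cap above it

### The arm

A 7-joint arm with a two-finger parallel gripper is mounted at the origin on the work surface. World frame = base frame: x ahead of the robot, y to its left, z up, the work surface at z = 0. Lengths are in m, angles in degrees, forces in N, time in s.
With the tool pointing down it reaches from about 0.4 to 0.875 m from the base axis. Payload 6.5 kg.
Tool frame: the origin (TCP) lies on the centre line of the jaws, within the pads' length; the fingertips stand 19 mm ahead of it and the grasp point (between the pads) is the TCP; z points along the fingers, y is the line along which they close (so a half turn about z gives the same grasp; the last joint's range is limited). The gripper opens to 88 mm and grips with 3 to 60 N. Pads are 18 mm wide; open, the fingers measure 123 mm over their backs; the gripper's body (75 mm by 187 mm) begins 45 mm behind the grasp point.
Start: joints at [-75.298, 30.733, -0.252, 88.115, 0.149, 61.152, -4.079], TCP at [0.206, 0.616, 0.258] pointing down, gripper open.
Joint ranges: [-154.64, 154.64], [-21.42, 123.67], [-72.66, 72.17], [13.99, 137.28], [-74.86, 254.86], [10.95, 109.41], [-158.01, 158.01]. Speed limits (degrees/s): [136.94, 136.94, 180, 180, 180, 180, 180].

### API

Orientations are given as a 3x3 rotation matrix whose columns are the frame's x, y, z axes.
In Python, from station import arm gives the robot as it stands. The module is installed in compiled form; this text tells all that it offers.
- The arm moves only by the shell command python3 -m crank 'ROWS' [FORCE]. ROWS is JSON, a list of rows, each an object of numbers: "x", "y", "z": the shift along the tool's x, y, z as a fraction of full scale; "ax", "ay", "az": the turn, a rotation vector about the tool's x, y, z as a fraction of full scale; "fingers": the gripper command: -1 is fully open, 1 is shut, values between are in proportion. A call has 1 to 12 rows; each row shifts and turns the commanded pose from where the row before left it, along the tool's axes as they then stand; what a row does not reach is not made up. Full scale, the value 1, is 40 mm for a shift and 0.08 rad for a turn. A row lasts 1/12 s, in which the tool goes at most 41.7 mm and 7.16 degrees, less where a joint would pass 70% of its speed; a pose out of reach is approached as far as the arm can. A call with a number of a shift or a turn outside -1 to 1 is refused whole. A call with a gripper value outside its range is refused whole. The fingers move at their own pace and stop on an object; FORCE is the grip in N (left out, the last holds). Time passes only in rows, so rows that do not move let the fingers close. It gives the time, the measured TCP pose, the force, the opening and the grip force at its end, in the units of the state.
- arm.get_obs(): the state, without advancing time (a new reading comes with each control period).
- arm.snapshot(name): name is "side" or "top"; returns a dict with "pixels" (400x640x3 uint8, red, green, blue), "vertical_fov" (degrees; the focal length in pixels is half the picture's height over the tangent of half this angle, whatever the lens; pixels are square), "cx", "cy" (the principal point, pixels), "R" (3x3) and "t" (3): a world point X has camera coordinates R X + t. Camera axes: x right, y down, z forward; pixel columns grow to the right and rows downward; lengths in m; the calibration is good to about 2 mm. A picture is of the moment at which its call begins. There is no depth.
- arm.finish_job(): hands the job in; it is judged then, once.
The state is a dict: "time_s": time; "joint_positions": joint angles; "qvel": joint speeds; "tau": joint torques, N m; "tcp_pos": TCP position; "tcp_rot": TCP orientation; "ft_force": force on the tool from outside, world axes, zero at the start; "torque": the same for the moment, N m; "width": finger opening in m; "grasp_force": force on a finger pad.
Only numpy, scipy, OpenCV 4.12 (cv2) and the standard library are available. Lean on these libraries where they do the work, as an engineer would, in place of code of your own. Each camera call takes 0.05 s, during which the arm holds its last target. There are 200 camera calls.

### The job

Press the red pedal of the jar stand all the way down to its stop so that its jaws brace the blue jar, then unscrew the jar's tight cap anticlockwise (seen from above), stopping as soon as the threads let go, and lift it straight off. Finish still holding the cap level, centred over the jar's mouth, with its lower edge two or three centimetres clear above the neck, and do not let go of it; the jar must stay braced and standing square in the stand, and the cup, clip-lid jar, silicone lid and mate straw must stay where they are.

Things in the scene. Friction and masses are not known exactly. Their poses are not given: they have to be found in the camera images.
- stand: Fixed jar stand: dark steel base 12 mm thick, 190 mm (x) by 130 mm (y) under the jar, with a 70 mm wide tongue to its own -y (to y = -195 mm) for the pedal. Origin on the work surface, midway between the two orange jaws (tops 64 mm above the work surface, 70 mm wide in y), which close along the stand's x axis and start 51 mm either side. z up.
- pedal (a joint): Angle of the hinged spring pedal, rad: 0 raised, grows as pressed down, 0.38 at its stop. Hinge along the stand's x axis at y = -60 mm, z = 36 mm in the stand's frame. Pressing the pad takes about 8 to 18 N, more against the stop; it drives both jaws 13 mm inwards onto the jar, and a friction catch keeps it where it is left.
- pedal_pad (a point): Middle of the upper face of the red ribbed pedal pad, 52 mm (x) by 46 mm. In the stand's frame it is at about (0, -164, 75) mm when raised, where the pad slopes, its outer end higher, by about 0.38 rad; at the stop it is level and at about (0, -171, 34) mm.
- jar: Blue eight-sided stoneware jar, 76 mm across the flats the jaws press on, body 75 mm tall, standing loose between the jaws on the base (about 0.5 kg). Origin at the centre of its underside, z up. White round neck, top 103 mm above the origin. At first a few mm and degrees off the stand's middle; the jaws square it up. Unbraced, it turns with the cap.
- thread (a joint): Turn of the cap's thread on the neck, rad: 0 tight, grows anticlockwise seen from above. Takes 0.35 N m; stays where left, so it can be regrasped; 0.05 rad of play; no rise as it turns. Below 1.2 three lugs sit under thread segments and pulling up lifts the jar; from 1.2 to 1.6 they are free and the cap lifts straight off (aim at 1.35); beyond, they run under the next segments.
- cap: Loose round aluminium twist-off cap, red top with a white stripe, 54 mm diameter, 32 mm tall, 70 g. Origin at the centre of its lower edge, z up; seated it is 89 mm above the jar's origin (cap top 133 mm above the work surface). The neck reaches 14 mm up into it: after a 14 mm lift its lower edge is level with the neck top. Grip its side over the solid upper 18 mm.
- cup: White ceramic cup, 80 mm diameter at the rim, 80 mm tall; origin at the centre of its underside. Leave it alone.
- clip_jar: Glass jar with a clip lid, 84 mm diameter (about 100 mm over the clip), 115 mm tall; origin at the centre of its underside. Leave it alone.
- silicone_lid: Orange silicone lid lying flat, 100 mm diameter, with a knob, 27 mm tall; origin at the centre of its underside. Leave it alone.
- mate_straw: Steel mate straw lying flat, about 180 mm long along its x axis, 8 mm thick; origin near its middle, on the work surface. Leave it alone.
Not all that is in view belongs to the job. What is shaped like the cap but green or purple is not meant.

How it is judged (in metres and radians):
On the way, in this order (a step that is already met when the one before it is completed fails the run):
1. the pedal is pressed down to its stop (value of joint pedal above 0.355 rad and value of joint thread below 0.3 rad), for 0.2 s.
2. with the jar braced, the cap is turned until its threads let go, still seated (value of joint thread above 1.1 rad and value of joint pedal above 0.34 rad and z of cap in the frame of jar below 0.096 m), for 0.05 s.
At the end, for the whole second after the job is handed in: Fingers hold the cap (over 1 N), level within 0.2 rad, at rest, within 15 mm of the jar axis, lower edge 5 to 50 mm above the neck top, not touching the jar; pedal still down (over 0.34 rad); jar upright on the base, within 15 mm of the stand middle and 0.12 rad of square (z of cap in the frame of jar between 0.108 and 0.153 m and horizontal distance between cap and jar below 0.015 m and angle between cap's own z axis and vertical below 0.2 rad and contact force between cap and the fingers above 1 N and contact force between cap and jar below 0.1 N and linear speed of cap below 0.03 m/s and value of joint pedal above 0.34 rad and angle between jar's own z axis and vertical below 0.06 rad and z of jar in the frame of stand below 0.016 m and horizontal distance between jar and stand below 0.015 m and angle between the x axis of jar and the x axis of stand, either way round below 0.12 rad); the arm keeps its last pose, push and grip.
It fails at once if the jar turns in the stand (over 0.25 rad), is lifted (over 10 mm) or tips (over 0.15 rad) (angle between the x axis of jar and the x axis of stand, either way round above 0.25 rad or z of jar in the frame of stand above 0.022 m or angle between jar's own z axis and vertical above 0.15 rad).
It fails at once if the cap is turned on past where the threads let go (over 1.65 rad) (value of joint thread above 1.65 rad).
It fails at once if a bystander is moved by more than 20 mm (distance of any of cup, clip_jar, silicone_lid, mate_straw from where it was at the start of the episode above 0.02 m).
It also fails if it takes over 51 s, if anything falls off the work surface, if the arm or the gripper's body presses on something with over 40 N, if the wrist force passes 120 N, or if a joint passes its speed limit or range.

## Working session

There is one attempt and no reset: what is moved stays moved. The work goes in short steps, Python scripts to look and compute and a shell command to move; the robot and the scene stay as the last step left them, time stands still between calls to the robot, and variables do not carry over. Pictures are saved under pics/ and viewed, at most 10 in all, crops included, and the job is handed in when it is done.

```bash
mkdir -p pics; cat > h.py <<'E'
import numpy as np,cv2
from station import arm
def snap(n):
    s=arm.snapshot(n); return s
def cam(s):
    h=s["pixels"].shape[0]; f=h/2/np.tan(np.radians(s["vertical_fov"])/2)
    return f,np.array(s["R"]),np.array(s["t"])
def ray(s,u,v):
    f,R,t=cam(s); d=R.T@np.array([(u-s["cx"])/f,(v-s["cy"])/f,1]); return -R.T@t,d/np.linalg.norm(d)
def onz(s,u,v,z):
    c,d=ray(s,u,v); return c+d*(z-c[2])/d[2]
def tri(s1,p1,s2,p2):
    c1,d1=ray(s1,*p1);c2,d2=ray(s2,*p2)
    a=np.linalg.lstsq(np.stack([d1,-d2],1),c2-c1,rcond=None)[0]
    A=c1+a[0]*d1;B=c2+a[1]*d2; return (A+B)/2,np.linalg.norm(A-B)
def proj(s,X):
    f,R,t=cam(s); p=R@np.array(X)+t; return p[:2]/p[2]*f+np.array([s["cx"],s["cy"]])
def save(s,name): cv2.imwrite("pics/"+name,s["pixels"][:,:,::-1])
E
python3 - <<'E'
from h import *
import pickle
S={n:snap(n) for n in("side","top")}
pickle.dump(S,open("s0.pkl","wb"))
for n in S: save(S[n],n+"0.png"); print(n,S[n]["vertical_fov"],S[n]["cx"],S[n]["cy"],ray(S[n],320,200))
o=arm.get_obs(); print(o)
E
```

```text
side 57.39843265274325 326.4934080789287 193.49023995487659 (array([0.48385561, 0.72510585, 0.64561136]), array([ 0.04882455, -0.76955978, -0.63670551]))
top 46.87837629035532 322.0172563212575 207.60975183752194 (array([0.38393338, 0.01987575, 1.25282782]), array([ 0.14008259, -0.01780479, -0.98997973]))
{'time_s': 0.1, 'joint_positions': array([-75.29931535,  30.77181691,  -0.25422814,  88.1649212 ,
         0.14917229,  61.15240917,  -4.07750915]), 'qvel': array([ 0.08426866, -0.11993537,  0.00449904, -0.18209202, -0.04569563,
        0.01271339,  0.00663294]), 'tau': array([ 1.88240803e-03, -5.72074842e+01,  9.93676186e-01, -2.52227068e+01,
       -5.60921046e-02,  1.35624703e-02,  3.95286509e-05]), 'tcp_pos': array([0.20602496, 0.61592925, 0.25694262]), 'tcp_rot': array([[-9.48392423e-01,  3.17098832e-01, -3.77638761e-04],
       [ 3.17099034e-01,  9.48391239e-01, -1.50348224e-03],
       [-1.18603168e-04, -1.54564005e-03, -9.99998798e-01]]), 'ft_force': array([ 0.28807147,  0.05843951, -0.0886625 ]), 'torque': array([ 0.03501673, -0.00881342,  0.00408202]), 'grasp_force': 0.0, 'width': 0.08793810674349614}
```

View pics/side0.png

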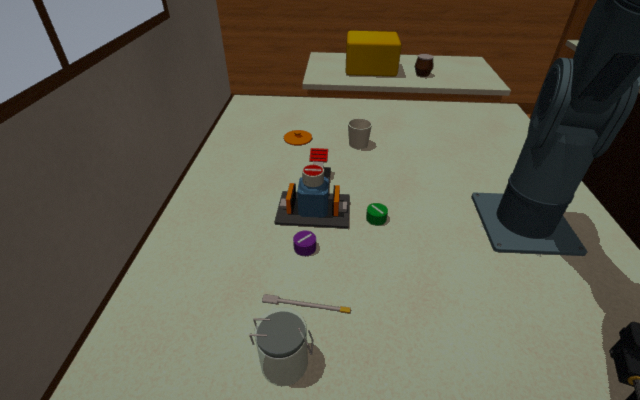

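View pics/top0.png

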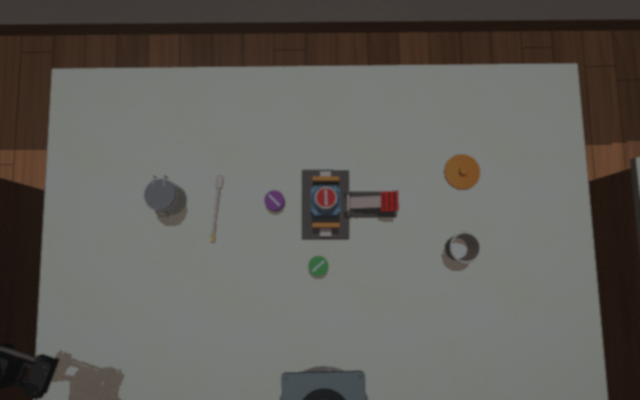

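Side view: red-topped cap on the blue jar (313,170), red pad behind it (319,155), green decoy (377,213), purple decoy (305,243). Top view: cap (326,198), red pad (389,202), purple (275,201), green (318,266), orange lid (462,172). The red cap on the blue jar is the target.

```bash
cat > m.py <<'E'
from h import *
def comps(s,lo,hi,box,minA=15):
    hsv=cv2.cvtColor(s["pixels"],cv2.COLOR_RGB2HSV).copy()
    hsv[...,0]=(hsv[...,0].astype(int)+20)%180   # red hue -> ~20
    m=cv2.inRange(hsv,np.array(lo),np.array(hi)); z=np.zeros_like(m); x0,y0,x1,y1=box; z[y0:y1,x0:x1]=m[y0:y1,x0:x1]
    cs,_=cv2.findContours(z,cv2.RETR_EXTERNAL,cv2.CHAIN_APPROX_NONE)
    out=[]
    for c in cs:
        if cv2.contourArea(c)>=minA: out.append((cv2.contourArea(c),cv2.minAreaRect(c),cv2.boundingRect(c),c))
    return out
E
python3 - <<'E'
from m import *
import pickle
S=pickle.load(open("s0.pkl","rb"))
B={"side":(260,130,370,235),"top":(290,155,410,250)}
for n in S:
    for nm,lo,hi in(("red",(8,150,60),(26,255,255)),("orange",(27,120,60),(42,255,255))):
        for a,r,b,c in comps(S[n],lo,hi,B[n]):
            print(n,nm,a,np.round(r[0],1),np.round(r[1],1),round(r[2],1),b)
a=cv2.resize(S["top"]["pixels"][150:260,280:420],None,fx=5,fy=5,interpolation=cv2.INTER_CUBIC)[:, :,::-1]
b=cv2.resize(S["side"]["pixels"][135:235,265:365],None,fx=5.5,fy=5.5,interpolation=cv2.INTER_CUBIC)[:,:,::-1]
cv2.imwrite("pics/ct.png",a);cv2.imwrite("pics/cs.png",b)
E
```

```text
side red 138.0 [312.5 170. ] [10. 17.] 90.0 (304, 165, 18, 11)
side red 192.0 [318.4 154.3] [17.3 12.6] 4.4 (310, 148, 18, 14)
side orange 124.0 [336.5 200. ] [30.  5.] 90.0 (334, 185, 6, 31)
side orange 115.0 [288.8 197.8] [ 6.6 30.5] 7.9 (286, 183, 9, 31)
side orange 315.0 [297.5 137. ] [14. 27.] 90.0 (284, 130, 28, 15)
top red 250.0 [388.5 201.5] [19. 15.] 90.0 (381, 192, 16, 20)
top red 43.0 [330.8 196.8] [14.   4.7] 85.2 (328, 190, 6, 15)
top red 41.5 [320.2 197.2] [14.   4.7] 85.9 (318, 190, 6, 15)
top orange 124.5 [325.5 224.5] [ 5. 25.] 90.0 (313, 222, 26, 6)
top orange 86.0 [325.5 178. ] [ 4. 25.] 90.0 (313, 176, 26, 5)
```

View pics/ct.png

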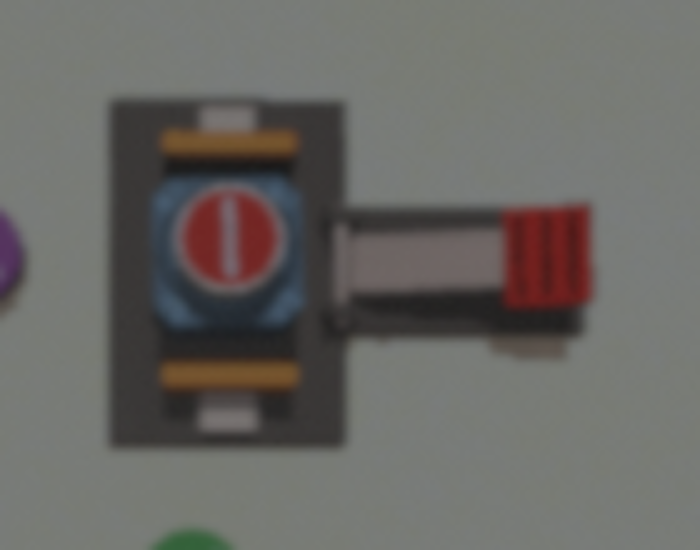

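View pics/cs.png

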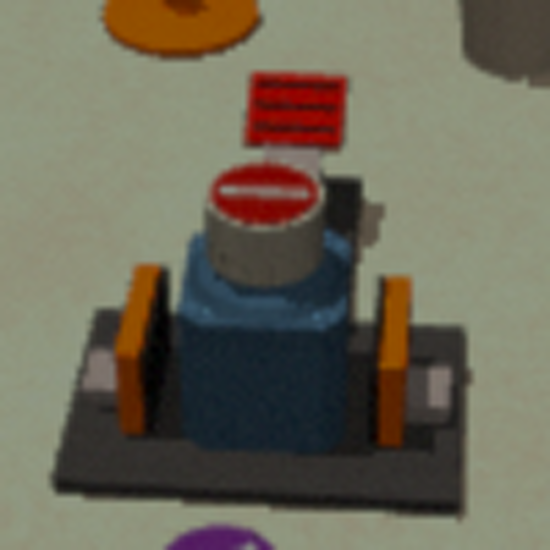

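Crops: the cap is red with a white stripe, on the blue jar. Cap top centre is at (326,197.8) in the top view and (313,170.4) in the side view. The raised pad is at (389.6,201.4) and (319,155.2).

```bash
python3 - <<'E'
from m import *
import pickle
S=pickle.load(open("s0.pkl","rb")); T,D=S["top"],S["side"]
h=lambda p:(280+(p[0]+.5)/5-.5,150+(p[1]+.5)/5-.5)
g=lambda p:(265+(p[0]+.5)/5.5-.5,135+(p[1]+.5)/5.5-.5)
print("cap",tri(T,h((230,239)),D,g((265,195))))
print("pad",tri(T,h((548,257)),D,g((297,111))))
C=[onz(T,*h(p),.012) for p in((111,101),(345,101),(345,447),(110,447))]
C2=[onz(D,*g(p),.012) for p in((57,488),(462,508),(466,328),(100,310))]
for n,c in(("top",C),("side",C2)):
    c=np.array(c)[:,:2]; print(n,c.round(4).tolist(),c.mean(0).round(4))
J=[tri(T,h((230,142)),D,g((149,269)))  ,tri(T,h((230,375)),D,g((397,280)))]
print(J)
# jaw ends in top at z .064
for p in((162,142),(298,142),(162,375),(298,375)): print(onz(T,*h(p),.064).round(4))
hsv=cv2.cvtColor(T["pixels"],cv2.COLOR_RGB2HSV)
for nm,p in (("cup",(462,249)),("lid",(462,172)),("clip",(163,196)),("straw",(217,209))): print(nm,onz(T,*p,.02).round(3))
E
```

```text
cap (array([ 0.54895657, -0.01423505,  0.12889251]), np.float64(0.0005527592110021423))
pad (array([ 0.54601119, -0.18149691,  0.06727385]), np.float64(0.0008427627396064843))
top [[0.6437, 0.046], [0.642, -0.0823], [0.4524, -0.0776], [0.4545, 0.0488]] [ 0.5481 -0.0163]
side [[0.6398, 0.0586], [0.4544, 0.0603], [0.4527, -0.0711], [0.6391, -0.0738]] [ 0.5465 -0.0065]
[(array([ 0.6049558 , -0.01657466,  0.08311403]), np.float64(0.0029995609833409573)), (array([ 0.4870511 , -0.01439814,  0.08364321]), np.float64(0.0021187306909557883))]
[0.6106 0.0185 0.064 ]
[ 0.6096 -0.0528  0.064 ]
[0.4883 0.0203 0.064 ]
[ 0.4872 -0.0501  0.064 ]
cup [ 0.42  -0.381  0.02 ]
lid [ 0.63  -0.392  0.02 ]
clip [0.575 0.419 0.02 ]
straw [0.538 0.274 0.02 ]
```

Stand origin is about (0.548,-0.016), yaw about -1°. Cap axis is at (0.549,-0.0145) and the pad at (0.546,-0.181), which agrees with the stand geometry. I'll swing round over the pad with the fingers shut.

```bash
python3 -m crank '[{"x":-1,"az":0.77,"fingers":1},{"x":-1,"az":0.77,"fingers":1},{"x":-1,"az":0.77,"fingers":1},{"x":-1,"az":0.77,"fingers":1},{"x":-1,"az":0.77,"fingers":1},{"x":-1,"az":0.77,"fingers":1},{"x":-1,"az":0.77,"fingers":1},{"x":-1,"az":0.77,"fingers":1},{"x":-1,"az":0.77,"fingers":1},{"x":-1,"az":0.77,"fingers":1}]' 10
python3 -m crank '[{"x":-1,"az":0.77,"fingers":1},{"x":-1,"az":0.77,"fingers":1},{"x":-1,"az":0.77,"fingers":1},{"x":-1,"az":0.77,"fingers":1},{"x":-1,"az":0.77,"fingers":1},{"x":-1,"az":0.77,"fingers":1},{"x":-1,"az":0.77,"fingers":1},{"x":-1,"az":0.77,"fingers":1},{"x":-1,"az":0.77,"fingers":1},{"x":0,"fingers":1}]' 
cat > go.py <<'E'
import sys
from m import *
# target x y z, yaw of tool y (deg from world x) -> total shift in rows-units (tool axes), turn units
def plan(x,y,z,yaw=None):
    o=arm.get_obs();R=np.array(o["tcp_rot"]);p=np.array(o["tcp_pos"])
    d=R.T@(np.array([x,y,z])-p)/.04
    cur=np.degrees(np.arctan2(R[1,1],R[0,1]))
    print("tcp",p.round(4),"yaw",cur.round(2),"tilt z",R[:,2].round(4),"j",o["joint_positions"].round(1),"t",o["time_s"])
    print("shift units",d.round(2), "az units",None if yaw is None else round(-np.radians(yaw-cur)/.08,2), "F",o["ft_force"].round(1),"w",o["width"],"g",o["grasp_force"])
if __name__=="__main__": plan(*map(float,sys.argv[1:]))
E
python3 go.py 0.545 -0.186 0.12 -1
```

```text
tcp [0.206  0.6159 0.2569] yaw 71.51 tilt z [-4.0e-04 -1.5e-03 -1.0e+00] j [-75.3  30.8  -0.3  88.2   0.1  61.2  -4.1] t 0.1
shift units [-14.39 -16.32   3.45] az units 15.82 F [ 0.3  0.1 -0.1] w 0.08793810674349614 g 0.0$[0]: bad value
$[0]: bad value
```

```bash
python3 -m crank '[{"x":-1,"y":0,"z":0,"ax":0,"ay":0,"az":0.77,"fingers":1}]' 10; python3 -m crank --help | head -20
```

```text
time_s: 0.18
tcp_pos: [0.2344, 0.6071, 0.257]
tcp_rot: [[-0.932, 0.363, -0.007], [0.363, 0.932, 0.001], [0.007, -0.001, -1.0]]
ft_force: [-1.4, 0.6, 0.8]
width: 0.0834
grasp_force: 0.0invalid input: not JSON, or not a number
```

All keys are needed.

```bash
python3 -m crank '[{"x":-1,"y":0,"z":0,"ax":0,"ay":0,"az":0.77,"fingers":1},{"x":-1,"y":0,"z":0,"ax":0,"ay":0,"az":0.77,"fingers":1},{"x":-1,"y":0,"z":0,"ax":0,"ay":0,"az":0.77,"fingers":1},{"x":-1,"y":0,"z":0,"ax":0,"ay":0,"az":0.77,"fingers":1},{"x":-1,"y":0,"z":0,"ax":0,"ay":0,"az":0.77,"fingers":1},{"x":-1,"y":0,"z":0,"ax":0,"ay":0,"az":0.77,"fingers":1},{"x":-1,"y":0,"z":0,"ax":0,"ay":0,"az":0.77,"fingers":1},{"x":-1,"y":0,"z":0,"ax":0,"ay":0,"az":0.77,"fingers":1},{"x":-1,"y":0,"z":0,"ax":0,"ay":0,"az":0.77,"fingers":1}]'
python3 -m crank '[{"x":-1,"y":0,"z":0,"ax":0,"ay":0,"az":0.77,"fingers":1},{"x":-1,"y":0,"z":0,"ax":0,"ay":0,"az":0.77,"fingers":1},{"x":-1,"y":0,"z":0,"ax":0,"ay":0,"az":0.77,"fingers":1},{"x":-1,"y":0,"z":0,"ax":0,"ay":0,"az":0.77,"fingers":1},{"x":-1,"y":0,"z":0,"ax":0,"ay":0,"az":0.77,"fingers":1},{"x":-1,"y":0,"z":0,"ax":0,"ay":0,"az":0.77,"fingers":1},{"x":-1,"y":0,"z":0,"ax":0,"ay":0,"az":0.77,"fingers":1},{"x":-1,"y":0,"z":0,"ax":0,"ay":0,"az":0.77,"fingers":1},{"x":-1,"y":0,"z":0,"ax":0,"ay":0,"az":0.77,"fingers":1},{"x":0,"y":0,"z":0,"ax":0,"ay":0,"az":0,"fingers":1},{"x":0,"y":0,"z":0,"ax":0,"ay":0,"az":0,"fingers":1}]'
python3 go.py 0.545 -0.186 0.12 -1
```

```text
time_s: 0.93
tcp_pos: [0.5323, 0.3926, 0.2573]
tcp_rot: [[-0.588, 0.809, -0.0], [0.809, 0.588, -0.0], [-0.0, -0.001, -1.0]]
ft_force: [0.9, 0.6, 0.1]
width: 0.0238
grasp_force: 0.0
time_s: 1.85
tcp_pos: [0.6649, 0.0607, 0.2575]
tcp_rot: [[-0.072, 0.997, -0.0], [0.997, 0.072, -0.002], [-0.002, -0.001, -1.0]]
ft_force: [-0.9, -0.7, 0.6]
width: 0.0009
grasp_force: 0.0
tcp [0.6649 0.0607 0.2575] yaw 4.12 tilt z [-5.0e-04 -1.8e-03 -1.0e+00] j [-23.4  33.8  21.8  86.1 -13.3  62.6   5.2] t 1.85
shift units [-5.93 -3.43  3.45] az units 1.12 F [-0.9 -0.7  0.6] w 0.0009268247997551421 g 0.0
```

```bash
python3 -m crank '[{"x":-0.8,"y":-0.5,"z":0,"ax":0,"ay":0,"az":0.6,"fingers":1},{"x":-0.8,"y":-0.5,"z":0,"ax":0,"ay":0,"az":0.5,"fingers":1},{"x":-0.9,"y":-0.5,"z":0,"ax":0,"ay":0,"az":0,"fingers":1},{"x":-0.9,"y":-0.5,"z":0,"ax":0,"ay":0,"az":0,"fingers":1},{"x":-0.9,"y":-0.5,"z":0,"ax":0,"ay":0,"az":0,"fingers":1},{"x":-0.9,"y":-0.5,"z":0.5,"ax":0,"ay":0,"az":0,"fingers":1},{"x":-0.7,"y":-0.5,"z":0.8,"ax":0,"ay":0,"az":0,"fingers":1},{"x":0,"y":0,"z":0.8,"ax":0,"ay":0,"az":0,"fingers":1},{"x":0,"y":0,"z":0.8,"ax":0,"ay":0,"az":0,"fingers":1},{"x":0,"y":0,"z":0.5,"ax":0,"ay":0,"az":0,"fingers":1},{"x":0,"y":0,"z":0,"ax":0,"ay":0,"az":0,"fingers":1}]'
python3 go.py 0.545 -0.186 0.12 -1
```

```text
time_s: 2.77
tcp_pos: [0.5283, -0.1632, 0.1231]
tcp_rot: [[0.008, 1.0, -0.007], [1.0, -0.008, 0.003], [0.003, -0.007, -1.0]]
ft_force: [-1.7, 0.8, 0.3]
width: 0.0005
grasp_force: 0.0
tcp [ 0.5283 -0.1632  0.1231] yaw -0.44 tilt z [-0.0073  0.0026 -1.    ] j [ -3.7  33.8  21.4 109.1 -18.2  40.9  28. ] t 2.7667
shift units [-0.57  0.42  0.07] az units 0.12 F [-1.7  0.8  0.3] w 0.00045068888042282626 g 0.0
```

```bash
python3 -m crank '[{"x":-0.6,"y":0.42,"z":0,"ax":0,"ay":0,"az":0.1,"fingers":1},{"x":0,"y":0,"z":0.3,"ax":0,"ay":0,"az":0,"fingers":1},{"x":0,"y":0,"z":0.3,"ax":0,"ay":0,"az":0,"fingers":1},{"x":0,"y":0,"z":0.2,"ax":0,"ay":0,"az":0,"fingers":1},{"x":0,"y":0,"z":0.2,"ax":0,"ay":0,"az":0,"fingers":1},{"x":0,"y":0,"z":0,"ax":0,"ay":0,"az":0,"fingers":1}]'
python3 go.py 0.545 -0.187 0.053 -1
```

```text
time_s: 3.27
tcp_pos: [0.548, -0.1899, 0.0871]
tcp_rot: [[0.018, 1.0, 0.001], [1.0, -0.018, -0.001], [-0.001, 0.001, -1.0]]
ft_force: [0.4, -0.2, 1.2]
width: 0.0003
grasp_force: 0.3
tcp [ 0.548  -0.1899  0.0871] yaw -1.0 tilt z [ 1.4e-03 -8.0e-04 -1.0e+00] j [ -0.   38.9  19.9 106.  -20.1  38.4  30.7] t 3.2667
shift units [ 0.07 -0.08  0.85] az units -0.0 F [ 0.4 -0.2  1.2] w 0.0003263266716453278 g 0.33478444878710434
```

```bash
python3 -m crank '[{"x":0.05,"y":-0.05,"z":0.1,"ax":0,"ay":0,"az":0,"fingers":1},{"x":0,"y":0,"z":0.1,"ax":0,"ay":0,"az":0,"fingers":1},{"x":0,"y":0,"z":0.1,"ax":0,"ay":0,"az":0,"fingers":1},{"x":0,"y":0,"z":0.1,"ax":0,"ay":0,"az":0,"fingers":1},{"x":0,"y":0,"z":0.1,"ax":0,"ay":0,"az":0,"fingers":1},{"x":0,"y":0,"z":0.1,"ax":0,"ay":0,"az":0,"fingers":1},{"x":0,"y":0,"z":0,"ax":0,"ay":0,"az":0,"fingers":1}]'
python3 go.py 0.545 -0.187 0.053 -1
```

```text
time_s: 3.85
tcp_pos: [0.5469, -0.1897, 0.0644]
tcp_rot: [[0.019, 1.0, 0.004], [1.0, -0.019, -0.003], [-0.003, 0.004, -1.0]]
ft_force: [0.4, -2.4, 4.7]
width: 0.0002
grasp_force: 2.2
tcp [ 0.5469 -0.1897  0.0644] yaw -1.06 tilt z [ 0.0041 -0.0032 -1.    ] j [  0.7  40.9  18.9 106.5 -21.1  35.7  31.4] t 3.85
shift units [ 0.07 -0.05  0.28] az units -0.01 F [ 0.4 -2.4  4.7] w 0.00020335838420065415 g 2.1965606523735914
```

```bash
python3 -m crank '[{"x":0,"y":0,"z":0.1,"ax":0,"ay":0,"az":0,"fingers":1},{"x":0,"y":0,"z":0.1,"ax":0,"ay":0,"az":0,"fingers":1},{"x":0,"y":0,"z":0.08,"ax":0,"ay":0,"az":0,"fingers":1},{"x":0,"y":0,"z":0.05,"ax":0,"ay":0,"az":0,"fingers":1},{"x":0,"y":0,"z":0,"ax":0,"ay":0,"az":0,"fingers":1},{"x":0,"y":0,"z":0,"ax":0,"ay":0,"az":0,"fingers":1}]'
python3 go.py 0.545 -0.187 0.053 -1
```

```text
time_s: 4.35
tcp_pos: [0.547, -0.19, 0.0536]
tcp_rot: [[0.019, 1.0, 0.004], [1.0, -0.019, -0.002], [-0.002, 0.005, -1.0]]
ft_force: [-5.1, -3.4, 29.8]
width: 0.0003
grasp_force: 15.0
tcp [ 0.547  -0.19    0.0536] yaw -1.08 tilt z [ 0.0045 -0.0025 -1.    ] j [  1.1  41.9  18.3 106.5 -21.5  34.7  31.8] t 4.35
shift units [ 0.07 -0.05  0.02] az units -0.02 F [-5.1 -3.4 29.8] w 0.00029498147345736266 g 15.011913958587684
```

```bash
python3 -m crank '[{"x":0,"y":0,"z":0.05,"ax":0,"ay":0,"az":0,"fingers":1},{"x":0,"y":0,"z":0,"ax":0,"ay":0,"az":0,"fingers":1},{"x":0,"y":0,"z":0,"ax":0,"ay":0,"az":0,"fingers":1}]'
python3 go.py 0.545 -0.187 0.053 -1
```

```text
time_s: 4.6
tcp_pos: [0.547, -0.19, 0.0528]
tcp_rot: [[0.019, 1.0, 0.005], [1.0, -0.019, -0.002], [-0.002, 0.005, -1.0]]
ft_force: [-8.6, -1.6, 44.3]
width: 0.0005
grasp_force: 21.9
tcp [ 0.547  -0.19    0.0528] yaw -1.1 tilt z [ 0.0047 -0.0018 -1.    ] j [  1.2  42.   18.3 106.5 -21.6  34.6  31.9] t 4.6
shift units [ 0.07 -0.05 -0.  ] az units -0.02 F [-8.6 -1.6 44.3] w 0.00045342925292148517 g 21.853674474405125
```

Stiff at fingertip z of 34 mm, so the pedal is at its stop. I'll raise the arm, open the fingers and look.

```bash
python3 -m crank '[{"x":0,"y":0,"z":-0.2,"ax":0,"ay":0,"az":0,"fingers":1},{"x":0,"y":0,"z":-0.7,"ax":0,"ay":0,"az":0,"fingers":1},{"x":-0.5,"y":0,"z":-1,"ax":0,"ay":0,"az":0,"fingers":1},{"x":-0.8,"y":0,"z":-1,"ax":0,"ay":0,"az":0,"fingers":-1},{"x":-0.8,"y":0,"z":-1,"ax":0,"ay":0,"az":0,"fingers":-1},{"x":0,"y":0,"z":-0.5,"ax":0,"ay":0,"az":0,"fingers":-1},{"x":0,"y":0,"z":0,"ax":0,"ay":0,"az":0,"fingers":-1},{"x":0,"y":0,"z":0,"ax":0,"ay":0,"az":0,"fingers":-1}]'
python3 - <<'E'
from m import *
import pickle
S={n:snap(n) for n in("side","top")}; pickle.dump(S,open("s1.pkl","wb"))
a=cv2.resize(S["top"]["pixels"][150:260,280:420],None,fx=4,fy=4,interpolation=cv2.INTER_CUBIC)[:, :,::-1]
b=cv2.resize(S["side"]["pixels"][135:235,265:365],None,fx=4.4,fy=4.4,interpolation=cv2.INTER_CUBIC)[:,:,::-1]
c=np.zeros((440,800,3),np.uint8); c[:, :360]=cv2.convertScaleAbs(a[:, :360],alpha=1.5); c[:,360:]=cv2.convertScaleAbs(b,alpha=1.5); cv2.imwrite("pics/c1.png",c)
E
python3 go.py 0.549 -0.0145 0.2 -1
```

```text
time_s: 5.27
tcp_pos: [0.5445, -0.2575, 0.2069]
tcp_rot: [[0.017, 1.0, 0.002], [1.0, -0.017, 0.001], [0.001, 0.002, -1.0]]
ft_force: [0.2, 0.5, 0.5]
width: 0.0317
grasp_force: 0.0
tcp [ 0.5435 -0.2564  0.2048] yaw -0.92 tilt z [-0.0023  0.0021 -1.    ] j [  3.4  31.2  24.3  99.5 -15.6  52.8  33.2] t 5.3667
shift units [6.05 0.04 0.13] az units 0.02 F [0.3 0.6 0.4] w 0.03988074984892329 g 0.0
```

View pics/c1.png

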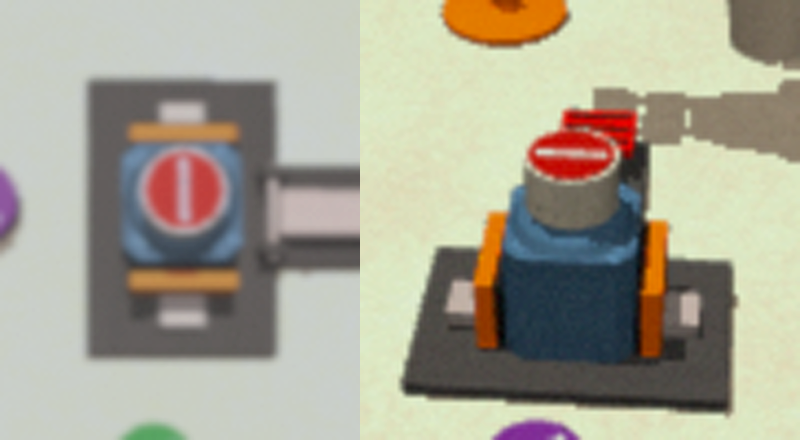

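The jaws (orange, at crop rows 132 and 280) now touch the blue jar and the pedal is down. The cap sits at about (326,197.6) top and (313.3,170) side, with its stripe along world x.

```bash
python3 - <<'E'
from m import *
import pickle
S=pickle.load(open("s1.pkl","rb")); T,D=S["top"],S["side"]
print(tri(T,(280+184.5/4-.5,150+191.5/4-.5),D,(265+213.5/4.4-.5,135+155.5/4.4-.5)))
cs=comps(T,(8,110,50),(26,255,255),(310,180,345,215),10); p=np.vstack([c[3] for c in cs]); e=cv2.minEnclosingCircle(p);print(e,onz(T,*e[0],.133), onz(T,*e[0],.129))
cs=comps(D,(8,110,50),(26,255,255),(300,162,326,182),10); p=np.vstack([c[3] for c in cs]); e=cv2.fitEllipse(cv2.convexHull(p));print(e,onz(D,*e[0],.133),onz(D,*e[0],.129))
for q in((128,132),(238,132),(128,281),(238,281)): print(onz(T,280+(q[0]+.5)/4-.5,150+(q[1]+.5)/4-.5,.064).round(4))
E
```

```text
(array([ 0.54862358, -0.01427137,  0.12955622]), np.float64(0.0011398503741791995))
((325.60498046875, 196.96961975097656), 8.943882942199707) [ 0.5496989  -0.01414764  0.133     ] [ 0.55029101 -0.01426917  0.129     ]
((315.17041015625, 167.88185119628906), (13.631668090820312, 24.515018463134766), 73.48312377929688) [ 0.54299711 -0.01798949  0.133     ] [ 0.5434586 -0.023788   0.129    ]
[0.5983 0.0196 0.064 ]
[ 0.5973 -0.0523  0.064 ]
[0.5005 0.021  0.064 ]
[ 0.4994 -0.0502  0.064 ]
```

```bash
python3 -m crank '[{"x":0.9,"y":0,"z":0,"ax":0,"ay":0,"az":0,"fingers":-1},{"x":0.9,"y":0,"z":0,"ax":0,"ay":0,"az":0,"fingers":-1},{"x":0.9,"y":0,"z":0,"ax":0,"ay":0,"az":0,"fingers":-1},{"x":0.9,"y":0,"z":0,"ax":0,"ay":0,"az":0,"fingers":-1},{"x":0.9,"y":0,"z":0,"ax":0,"ay":0,"az":0,"fingers":-1},{"x":0.9,"y":0,"z":0,"ax":0,"ay":0,"az":0,"fingers":-1},{"x":0.6,"y":0,"z":0,"ax":0,"ay":0,"az":0,"fingers":-1},{"x":0,"y":0,"z":0,"ax":0,"ay":0,"az":0,"fingers":-1},{"x":0,"y":0,"z":0,"ax":0,"ay":0,"az":0,"fingers":-1},{"x":0,"y":0,"z":0,"ax":0,"ay":0,"az":0,"fingers":-1}]'
python3 go.py 0.549 -0.0145 0.122 -1
```

```text
time_s: 6.2
tcp_pos: [0.5475, -0.0191, 0.2052]
tcp_rot: [[0.018, 1.0, -0.002], [1.0, -0.018, -0.001], [-0.001, -0.002, -1.0]]
ft_force: [-0.2, -0.1, 0.1]
width: 0.0877
grasp_force: 0.0
tcp [ 0.5475 -0.0191  0.2052] yaw -1.03 tilt z [-2.2e-03 -8.0e-04 -1.0e+00] j [-20.7  25.9  23.2 107.5 -13.1  49.3   8. ] t 6.2
shift units [0.12 0.04 2.08] az units -0.01 F [-0.2 -0.1  0.1] w 0.08770893953193887 g 0.0
```

```bash
python3 -m crank '[{"x":0.1,"y":0.04,"z":0,"ax":0,"ay":0,"az":0,"fingers":-1},{"x":0,"y":0,"z":0.5,"ax":0,"ay":0,"az":0,"fingers":-1},{"x":0,"y":0,"z":0.5,"ax":0,"ay":0,"az":0,"fingers":-1},{"x":0,"y":0,"z":0.4,"ax":0,"ay":0,"az":0,"fingers":-1},{"x":0,"y":0,"z":0.3,"ax":0,"ay":0,"az":0,"fingers":-1},{"x":0,"y":0,"z":0.3,"ax":0,"ay":0,"az":0,"fingers":-1},{"x":0,"y":0,"z":0.08,"ax":0,"ay":0,"az":0,"fingers":-1},{"x":0,"y":0,"z":0,"ax":0,"ay":0,"az":0,"fingers":-1},{"x":0,"y":0,"z":0,"ax":0,"ay":0,"az":0,"fingers":-1}]'
python3 go.py 0.549 -0.0145 0.122 -1
```

```text
time_s: 6.95
tcp_pos: [0.5505, -0.0151, 0.1235]
tcp_rot: [[0.019, 1.0, 0.001], [1.0, -0.019, -0.0], [-0.0, 0.001, -1.0]]
ft_force: [-0.1, 0.2, 1.1]
width: 0.0884
grasp_force: 0.0
tcp [ 0.5505 -0.0151  0.1235] yaw -1.08 tilt z [ 6.e-04 -1.e-04 -1.e+00] j [-18.4  33.2  20.1 109.8 -17.   39.9  10.7] t 6.95
shift units [ 0.01 -0.04  0.04] az units -0.02 F [-0.1  0.2  1.1] w 0.088382067887539 g 0.0
```

```bash
python3 -m crank '[{"x":0,"y":-0.04,"z":0.03,"ax":0,"ay":0,"az":0,"fingers":1},{"x":0,"y":0,"z":0,"ax":0,"ay":0,"az":0,"fingers":1},{"x":0,"y":0,"z":0,"ax":0,"ay":0,"az":0,"fingers":1},{"x":0,"y":0,"z":0,"ax":0,"ay":0,"az":0,"fingers":1},{"x":0,"y":0,"z":0,"ax":0,"ay":0,"az":0,"fingers":1},{"x":0,"y":0,"z":0,"ax":0,"ay":0,"az":0,"fingers":1}]' 8
python3 -m crank '[{"x":0,"y":0,"z":0,"ax":0,"ay":0,"az":0,"fingers":1},{"x":0,"y":0,"z":0,"ax":0,"ay":0,"az":0,"fingers":1},{"x":0,"y":0,"z":0,"ax":0,"ay":0,"az":0,"fingers":1}]' 40
python3 go.py 0.549 -0.0145 0.122 -1
```

```text
time_s: 7.45
tcp_pos: [0.5488, -0.0147, 0.1222]
tcp_rot: [[0.018, 1.0, 0.001], [1.0, -0.018, 0.0], [0.0, 0.001, -1.0]]
ft_force: [-0.1, -0.5, 1.0]
width: 0.0533
grasp_force: 8.0
time_s: 7.7
tcp_pos: [0.5488, -0.0147, 0.1221]
tcp_rot: [[0.018, 1.0, 0.001], [1.0, -0.018, 0.0], [0.0, 0.001, -1.0]]
ft_force: [-0.2, 1.5, 2.7]
width: 0.0526
grasp_force: 40.0
tcp [ 0.5488 -0.0147  0.1221] yaw -1.05 tilt z [ 6.e-04  1.e-04 -1.e+00] j [-18.4  33.2  20.  110.  -17.   39.6  10.8] t 7.7
shift units [0.   0.01 0.  ] az units -0.01 F [-0.2  1.5  2.7] w 0.0525791343366986 g 39.999928356846794
```

```bash
python3 -m crank '[{"x":0,"y":0,"z":0,"ax":0,"ay":0,"az":-0.4,"fingers":1},{"x":0,"y":0,"z":0,"ax":0,"ay":0,"az":-0.5,"fingers":1},{"x":0,"y":0,"z":0,"ax":0,"ay":0,"az":-0.5,"fingers":1},{"x":0,"y":0,"z":0,"ax":0,"ay":0,"az":-0.5,"fingers":1},{"x":0,"y":0,"z":0,"ax":0,"ay":0,"az":-0.5,"fingers":1},{"x":0,"y":0,"z":0,"ax":0,"ay":0,"az":-0.5,"fingers":1},{"x":0,"y":0,"z":0,"ax":0,"ay":0,"az":0,"fingers":1}]'
python3 go.py 0.549 -0.0147 0.122 76; python3 -c "
from station import arm;print(arm.get_obs()['torque'])"
```

```text
time_s: 8.28
tcp_pos: [0.5495, -0.0146, 0.1222]
tcp_rot: [[-0.213, 0.977, 0.002], [0.977, 0.213, 0.0], [-0.0, 0.002, -1.0]]
ft_force: [2.9, 0.7, 0.1]
width: 0.0528
grasp_force: 40.0
tcp [ 0.5495 -0.0146  0.1222] yaw 12.28 tilt z [ 2.1e-03  4.0e-04 -1.0e+00] j [-15.7  32.7  16.5 109.8 -14.   39.3  21.4] t 8.2833
shift units [-0.   -0.01  0.  ] az units -13.9 F [2.9 0.7 0.1] w 0.05284810729391475 g 39.99893750413321
[ 0.16985732 -0.52595923 -0.27282126]
```

```bash
python3 -m crank '[{"x":0,"y":0,"z":0,"ax":0,"ay":0,"az":-0.5,"fingers":1},{"x":0,"y":0,"z":0,"ax":0,"ay":0,"az":-0.6,"fingers":1},{"x":0,"y":0,"z":0,"ax":0,"ay":0,"az":-0.6,"fingers":1},{"x":0,"y":0,"z":0,"ax":0,"ay":0,"az":-0.6,"fingers":1},{"x":0,"y":0,"z":0,"ax":0,"ay":0,"az":-0.6,"fingers":1},{"x":0,"y":0,"z":0,"ax":0,"ay":0,"az":-0.6,"fingers":1},{"x":0,"y":0,"z":0,"ax":0,"ay":0,"az":-0.6,"fingers":1},{"x":0,"y":0,"z":0,"ax":0,"ay":0,"az":-0.6,"fingers":1},{"x":0,"y":0,"z":0,"ax":0,"ay":0,"az":-0.6,"fingers":1},{"x":0,"y":0,"z":0,"ax":0,"ay":0,"az":-0.6,"fingers":1},{"x":0,"y":0,"z":0,"ax":0,"ay":0,"az":0,"fingers":1}]'
python3 go.py 0.549 -0.0147 0.122 76
python3 - <<'E'
from m import *
print(arm.get_obs()["torque"])
D=snap("side");b=cv2.resize(D["pixels"][115:235,255:375],None,fx=5,fy=5,interpolation=cv2.INTER_CUBIC)[:,:,::-1]
cv2.imwrite("pics/t1.png",cv2.convertScaleAbs(b,alpha=1.5))
E
```

```text
time_s: 9.2
tcp_pos: [0.55, -0.0144, 0.1222]
tcp_rot: [[-0.633, 0.774, 0.003], [0.774, 0.633, 0.001], [-0.002, 0.003, -1.0]]
ft_force: [5.5, 0.6, -0.8]
width: 0.0527
grasp_force: 40.0
tcp [ 0.55   -0.0144  0.1222] yaw 39.29 tilt z [ 3.1e-03  6.0e-04 -1.0e+00] j [-10.4  32.1   9.4 109.5  -8.   38.9  43.1] t 9.2
shift units [ 0.01 -0.02  0.01] az units -8.01 F [ 5.5  0.6 -0.8] w 0.05270446222813043 g 39.99861579795834
[ 0.18532214 -1.04122767 -0.26854949]
```

View pics/t1.png

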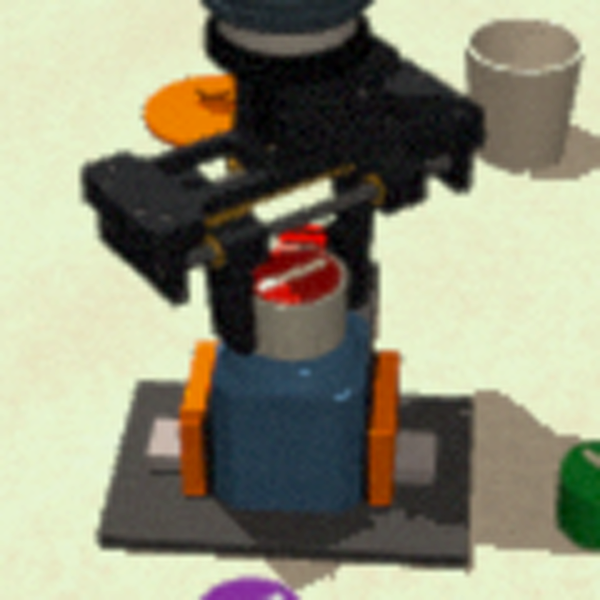

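The stripe has turned with the gripper (crop (262,290)–(328,262)) and the jar is still square. I'll turn the rest of the way.

```bash
python3 -m crank '[{"x":0,"y":-0.02,"z":0,"ax":0,"ay":0,"az":-0.8,"fingers":1},{"x":0,"y":0,"z":0,"ax":0,"ay":0,"az":-0.8,"fingers":1},{"x":0,"y":0,"z":0,"ax":0,"ay":0,"az":-0.8,"fingers":1},{"x":0,"y":0,"z":0,"ax":0,"ay":0,"az":-0.8,"fingers":1},{"x":0,"y":0,"z":0,"ax":0,"ay":0,"az":-0.8,"fingers":1},{"x":0,"y":0,"z":0,"ax":0,"ay":0,"az":-0.8,"fingers":1},{"x":0,"y":0,"z":0,"ax":0,"ay":0,"az":-0.8,"fingers":1},{"x":0,"y":0,"z":0,"ax":0,"ay":0,"az":-0.8,"fingers":1},{"x":0,"y":0,"z":0,"ax":0,"ay":0,"az":-0.8,"fingers":1},{"x":0,"y":0,"z":0,"ax":0,"ay":0,"az":-0.8,"fingers":1},{"x":0,"y":0,"z":0,"ax":0,"ay":0,"az":-0.3,"fingers":1},{"x":0,"y":0,"z":0,"ax":0,"ay":0,"az":0,"fingers":1}]'
python3 go.py 0.549 -0.0147 0.122 76
python3 - <<'E'
from m import *
print(arm.get_obs()["torque"])
D=snap("side");b=cv2.resize(D["pixels"][115:235,255:375],None,fx=5,fy=5,interpolation=cv2.INTER_CUBIC)[:,:,::-1]
cv2.imwrite("pics/t2.png",cv2.convertScaleAbs(b,alpha=1.5))
E
```

```text
time_s: 10.25
tcp_pos: [0.5501, -0.0141, 0.1225]
tcp_rot: [[-0.975, 0.22, 0.005], [0.22, 0.975, 0.002], [-0.004, 0.003, -1.0]]
ft_force: [5.9, 3.5, -0.9]
width: 0.0528
grasp_force: 40.0
tcp [ 0.5501 -0.0141  0.1225] yaw 77.28 tilt z [ 0.0047  0.0015 -1.    ] j [ -2.8  31.7  -0.5 109.1   0.3  38.9  73.8] t 10.25
shift units [ 0.02 -0.02  0.01] az units 0.28 F [ 5.9  3.5 -0.9] w 0.05277022931964114 g 39.99909131380264
[ 0.79125418 -1.38907076 -0.32314842]
```

View pics/t2.png

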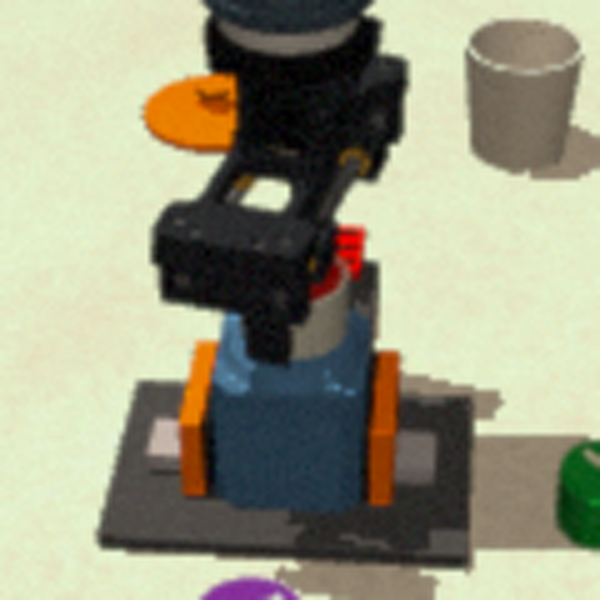

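```bash
python3 - <<'E'
from m import *
import pickle
D=pickle.load(open("s1.pkl","rb"))["side"]
def ang(a,b):
    p=onz(D,*a,.131);q=onz(D,*b,.131);return np.degrees(np.arctan2(*(q-p)[1::-1])),np.linalg.norm(q-p)
w=lambda x,y:(255+(x+.5)/5-.5,115+(y+.5)/5-.5)
v=lambda x,y:(265+(x-360+.5)/4.4-.5,135+(y+.5)/4.4-.5)
print(ang(v(538,152),v(608,155)),ang(w(262,290),w(328,262)))
E
python3 -m crank '[{"x":0.02,"y":-0.02,"z":0,"ax":0,"ay":0,"az":0,"fingers":1},{"x":0,"y":0,"z":-0.05,"ax":0,"ay":0,"az":0,"fingers":1},{"x":0,"y":0,"z":-0.05,"ax":0,"ay":0,"az":0,"fingers":1},{"x":0,"y":0,"z":0,"ax":0,"ay":0,"az":0,"fingers":1}]'
```

```text
(np.float64(179.5216735730034), np.float64(0.03931687195620543)) (np.float64(-139.3974390663615), np.float64(0.04021727674919948))
time_s: 10.63
tcp_pos: [0.548, -0.015, 0.1261]
tcp_rot: [[-0.975, 0.221, 0.002], [0.221, 0.975, 0.001], [-0.002, 0.001, -1.0]]
ft_force: [4.9, 2.2, -1.5]
width: 0.0526
grasp_force: 40.0
```

The stripe turned 41° against the gripper's 40°, so there's no slip, and the lift is free (1.5 N). I'll raise it to 25 mm clear.

```bash
python3 -m crank '[{"x":0,"y":0,"z":-0.1,"ax":0,"ay":0,"az":0,"fingers":1},{"x":0,"y":0,"z":-0.1,"ax":0,"ay":0,"az":0,"fingers":1},{"x":0,"y":0,"z":-0.1,"ax":0,"ay":0,"az":0,"fingers":1},{"x":0,"y":0,"z":-0.1,"ax":0,"ay":0,"az":0,"fingers":1},{"x":0,"y":0,"z":-0.1,"ax":0,"ay":0,"az":0,"fingers":1},{"x":0,"y":0,"z":-0.1,"ax":0,"ay":0,"az":0,"fingers":1},{"x":0,"y":0,"z":-0.1,"ax":0,"ay":0,"az":0,"fingers":1},{"x":0,"y":0,"z":-0.1,"ax":0,"ay":0,"az":0,"fingers":1},{"x":0,"y":0,"z":-0.08,"ax":0,"ay":0,"az":0,"fingers":1},{"x":0,"y":0,"z":0,"ax":0,"ay":0,"az":0,"fingers":1},{"x":0,"y":0,"z":0,"ax":0,"ay":0,"az":0,"fingers":1},{"x":0,"y":0,"z":0,"ax":0,"ay":0,"az":0,"fingers":1}]'
python3 go.py 0.549 -0.0147 0.161 76
python3 - <<'E'
from m import *
D=snap("side");b=cv2.resize(D["pixels"][115:235,255:375],None,fx=5,fy=5,interpolation=cv2.INTER_CUBIC)[:,:,::-1]
cv2.imwrite("pics/t3.png",cv2.convertScaleAbs(b,alpha=1.5))
E
```

```text
time_s: 11.63
tcp_pos: [0.5468, -0.0158, 0.1609]
tcp_rot: [[-0.976, 0.219, -0.0], [0.219, 0.976, -0.0], [0.0, -0.0, -1.0]]
ft_force: [0.7, -1.2, -0.8]
width: 0.053
grasp_force: 40.0
tcp [ 0.5468 -0.0158  0.1609] yaw 77.33 tilt z [-3.e-04 -0.e+00 -1.e+00] j [ -2.8  28.1  -0.4 108.3   0.3  43.6  74. ] t 11.6333
shift units [-0.05  0.04 -0.  ] az units 0.29 F [ 0.7 -1.2 -0.8] w 0.0530250934758607 g 39.99948684184346
```

View pics/t3.png

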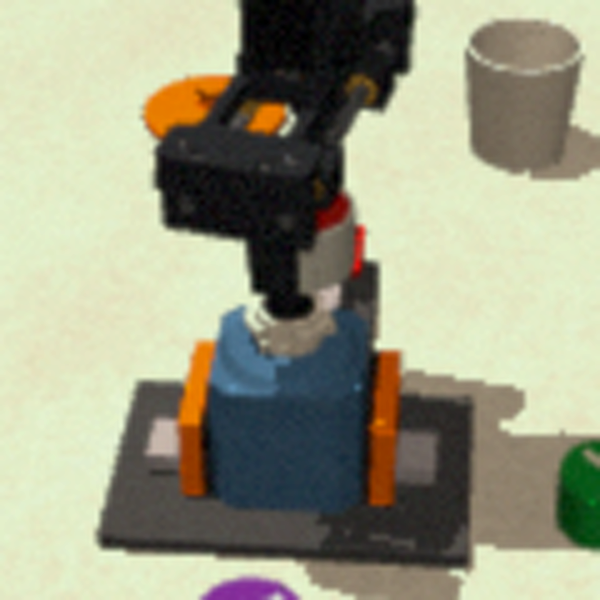

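The cap is held level above the exposed white neck (crop (290,320)), with the jar standing square between the jaws.

```bash
python3 -c "
from station import arm;print(arm.finish_job())"
```

```text
the job is handed in; nothing more can be done
None
```

I handed the job in at about 11.7 s, no verdict returned: pedal pressed to its stop, cap turned about 1.37 rad and lifted free, and still gripped level over the neck about 25 mm clear, with the jar still braced and square in the last picture and the bystanders not approached.

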